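Release the last swing bolt of the casting pot

TASK

Release the last clamp of the small pressure pot: unscrew the orange wing nut (anticlockwise from above) until it clears the yellow lips of the slotted lug, but keep it below the red band on the bolt; then swing the hinged eyebolt outward out of the slot until it rests against the yellow pad of its rest, and let go. Feel your way: never force the bolt while the nut still catches on the lug, press it only lightly onto the pad, do not squeeze the plastic nut hard, and leave the spool, the cup and the scraper where they are.

Things in the scene. Friction and masses are not known exactly. Their poses are not given: they have to be found in the camera images.
- pot: Grey round pressure pot, fixed to the bench, body 172 mm in diameter. Origin: centre of its underside; z up; x points from the pot's axis to the clamp. Aluminium lid 184 mm in diameter, its flat top about 145 mm above the bench; a gauge and two fittings up to 30 mm tall stand on its far half. Two other clamps, already swung down, lie about 130 degrees to either side.
- lug (a point): Slotted lug of the lid: nominal centre of its flat top, where the bolt passes; fixed point 145 mm above the bench, 108 mm from the pot's axis. Dark steel, 44 mm wide, reaching 17.5 mm further out; its 14 mm slot is open outward (pot's +x). Two yellow lips 4 mm high, 4 mm thick, edge its outer end. Real height is unknown: the springy lid follows the loosening nut up 0.3 to 3.5 mm, then stops.
- wing_nut: Orange plastic wing nut. Origin: on the bolt axis at its foot, which bears on the lug; z along the bolt to its tip, x along the wings. Flange 22 mm in diameter, 8 mm high; above it a flat-sided blade 12 mm thick (y), 60 mm long (x), 8 to 28 mm above the foot; the bolt sticks out on top. The wings crack if pinched by much over 35 N.
- nut_grip (a point): Middle of the wings, on the bolt axis, 18 mm above the nut's foot; axes as the nut's. Anticlockwise from above loosens and lifts it 2.87 mm per rad (18 mm a turn). Stiff thread (0.15 N m), stays where left. From tight, the bolt is freed after some 1.6 to 3 rad, different each time: find it by trying gently. Until then the flange catches on the lips once the foot has moved 3 mm outward.
- bolt_swing (a joint): Swing of the eyebolt about its pin, rad: 0 upright in the slot, grows as it leans outward (along the pot's +x). Stiff hinge (0.3 N m, about 2.5 N at the tip): it stays where it is left.
- bolt: The hinged eyebolt, steel, 10 mm in diameter. Origin: centre of its pin; z along the bolt to its tip. When swung out it comes to lie on a yellow rubber-sprung rest under it, 55 mm from the pin, met somewhere between 0.65 and 1 rad (adjustable, not measured). The pad gives 4 mm, 3 N per mm (tip force rises about 0.6 N per mm of tip travel), then is hard: over 25 N on it, or on the lug, is too much.
- bolt_tip (a point): Top end of the eyebolt (steel, 10 mm in diameter), on its axis, 132 mm from the pin. A red band is painted round the bolt from 8 to 14 mm below this end; the wing tops reach its lower edge when the nut's foot is 42 mm from this point: the nut may go no higher. At the start the foot is 53 to 54.5 mm from it.
- bolt_pin (a point): Centre of the eyebolt's hinge pin, 65 mm above the bench and 108 mm from the pot's axis. The pin lies along the pot's y.
- spool: Bystander: loose blue spool lying flat, 140 mm in diameter, 52 mm tall. Origin: centre of its underside.
- cup: Bystander: loose white mixing cup, 76 mm in diameter, 85 mm tall. Origin: centre of its underside.
- scraper: Bystander: loose scraper (spatula) lying flat along its x, about 0.28 m long. Origin: underside.

How it is judged:
At the end, for the whole second after the job is handed in: The eyebolt is out of the slot (leaning over 0.6 rad), lying against its rest (contact over 0.3 N) and still, with the wing nut on it below the red band (foot at least 42 mm from the bolt's tip) (value of joint bolt_swing above 0.6 rad and contact force between bolt and pot above 0.3 N and distance between wing_nut and bolt_tip above 0.042 m and linear speed of wing_nut below 0.02 m/s); the robot touches nothing.
It fails at once if the bolt or its nut is forced against the lug or the rest (over 25 N) (contact force between bolt and pot above 25 N).
It fails at once if the plastic wing nut is squeezed hard (over 45 N a side, 90 N in all) (contact force between the fingers and wing_nut above 90 N).
It fails at once if the wing nut is run up to the red band (foot nearer than 42 mm to the bolt's tip) (distance between wing_nut and bolt_tip below 0.042 m).
It fails at once if the spool, the cup or the scraper is pushed away (over 30 mm) (distance of any of spool, cup, scraper from where it was at the start of the episode above 0.03 m).
It also fails if it takes over 72 s, if anything falls off the work surface, if the arm or the gripper's body presses on something with over 40 N, if the wrist force passes 120 N, or if a joint passes its speed limit or range.

ROBOT

A 6-joint arm with a two-finger parallel gripper is mounted at the origin on the work surface. World frame = base frame: x ahead of the robot, y to its left, z up, the work surface at z = 0. Lengths are in m, angles in rad, forces in N, time in s.
With the tool pointing down it reaches from about 0.325 to 0.9 m from the base axis. Payload 6.1 kg.
Tool frame: the origin (TCP) lies midway between the tips of the shut fingers; the grasp point (between the pads) lies 19 mm behind it; z points along the fingers, y is the line along which they close (so a half turn about z gives the same grasp; the last joint's range is limited). The gripper opens to 85 mm and grips with 20 to 120 N. Pads are 22 mm wide; open, the fingers measure 114 mm over their backs; the gripper's body (76 mm by 85 mm) begins 54 mm behind the grasp point. The pads swing forward as they close: fully open they stand 13 mm farther back than shut.
Start: joints at [-1.337, 0.22, 1.526, -0, 1.395, -0.126], TCP at [0.22, -0.585, 0.231] pointing down, gripper open.
Joint ranges: [-2.98, 2.98], [-0.91, 2.08], [0.09, 2.57], [-1.24, 4.39], [0.2, 2.65], [-2.68, 2.68]. Speed limits (rad/s): [2.57, 2.57, 3.01, 3.14, 3.14, 3.14].

INTERFACE

Orientations are given as a unit quaternion [x, y, z, w].
In Python, from workcell import robot, read_camera, camera_info, ticket gives the robot as it stands.
- The arm moves only by the tool move_arm, never from a script. Its argument "series" is text: rows parted by semicolons, each of 4 numbers parted by spaces: the shift along the world's x, y, z in cm, then the turn about the world's z in degrees. In form: tx ty tz twist; .... A call has 1 to 12 rows; each row shifts and turns the commanded pose from where the row before left it; what a row does not reach is not made up. A row lasts 1/12 s, in which the tool goes at most 41.7 mm and 7.16 degrees, less where a joint would pass 70% of its speed; a pose out of reach is approached as far as the arm can. A call is refused whole if a number of a shift passes 4.17 or a number of a turn 7.16, either way. A call with a gripper value outside its range is refused whole. "claw" is the gripper command: -1 is shut, 1 is fully open, values between are in proportion, set as the call begins (left out, the last holds). The fingers move at their own pace and stop on an object; "grip_force" is the grip in N (left out, the last holds). Time passes only in rows, so rows that do not move let the fingers close. It gives the time, the measured TCP pose, the force, the opening and the grip force at its end, in the units of the state.
- robot.get_state(): the state, without advancing time (a new reading comes with each control period).
- read_camera(name): name is "side" or "top"; returns the picture (420x560x3 uint8, red, green, blue); there is no depth.
- camera_info(name): a dict with "fx", "fy", "cx", "cy" (pixels), "distortion" ([k1, k2, p1, p2, k3] as OpenCV has them; the pictures are not rectified), "extrinsics" (4x4, takes a point from world to camera coordinates). Camera axes: x right, y up, looking along -z (the intrinsics and any distortion apply to the point x, -y, -z); pixel columns grow to the right and rows downward; lengths in m; the calibration is good to about 2 mm. A picture is of the moment at which its call begins. camera_info takes no time and is no camera call.
- ticket.hand_in(): hands the job in; it is judged then, once.
The state is a dict: "t": time; "joint_positions": joint angles; "joint_vel": joint speeds; "tau": joint torques, N m; "tcp_pos": TCP position; "tcp_rot": TCP orientation; "contact_force": force on the tool from outside, world axes, zero at the start; "ft_torque": the same for the moment, N m; "gripper_width": finger opening in m; "grasp_force": force on a finger pad.
Only numpy, scipy, OpenCV 4.12 (cv2) and the standard library are available. Lean on these libraries where they do the work, as an engineer would, in place of code of your own. Each camera call takes 0.05 s, during which the arm holds its last target. There are 200 camera calls.

## Working session

There is one attempt and no reset: what is moved stays moved. The work goes in short steps, Python scripts to look and compute and a tool call to move; the robot and the scene stay as the last step left them, time stands still between calls to the robot, and variables do not carry over. Pictures are saved under pics/ and viewed, at most 10 in all, crops included, and the job is handed in when it is done.

Besides the shell and the picture viewer there is one more tool, called after "Call:" in YAML: its name, and indented under it one key for each argument. move_arm: Moves the arm, as the interface text tells. Its arguments: {"type":"object","properties":{"series":{"type":"string"},"claw":{"type":"number"},"grip_force":{"type":"number"}},"required":["series"]}

```bash
mkdir -p pics
cat > h.py <<'E'
import numpy as np,cv2
from workcell import robot, read_camera, camera_info, ticket
def ray(n,uv):
    c=camera_info(n);K=np.array([[c['fx'],0,c['cx']],[0,c['fy'],c['cy']],[0,0,1]])
    p=cv2.undistortPoints(np.array([[uv]],float),K,np.array(c['distortion'],float))[0,0]
    E=np.array(c['extrinsics']);d=E[:3,:3].T@np.array([p[0],-p[1],-1]);o=-E[:3,:3].T@E[:3,3]
    return o,d/np.linalg.norm(d)
def plane(n,uv,z):
    o,d=ray(n,uv);return o+d*(z-o[2])/d[2]
def tri(a,b):
    (o1,d1),(o2,d2)=ray('side',a),ray('top',b)
    s=np.linalg.lstsq(np.c_[d1,-d2],o2-o1,rcond=None)[0]
    p,q=o1+d1*s[0],o2+d2*s[1];return (p+q)/2,np.linalg.norm(p-q)
def proj(n,P):
    c=camera_info(n);K=np.array([[c['fx'],0,c['cx']],[0,c['fy'],c['cy']],[0,0,1]])
    E=np.array(c['extrinsics']);X=(E[:3,:3]@np.atleast_2d(P).T).T+E[:3,3];X[:,1:]*=-1
    return cv2.projectPoints(X,np.zeros(3),np.zeros(3),K,np.array(c['distortion'],float))[0][:,0]
def save(n,f):
    im=read_camera(n);cv2.imwrite(f'pics/{f}.png',im[:,:,::-1]);return im
E
python3 - <<'E'
from h import *
for n in('side','top'):
    im=save(n,n+'0');o,d=ray(n,(280,210));print(n,o,d)
    hsv=cv2.cvtColor(im,cv2.COLOR_RGB2HSV)
    for nm,lo,hi in(('orange',(6,150,100),(18,255,255)),('yellow',(22,120,100),(34,255,255)),('red',(0,150,80),(4,255,255)),('blue',(100,120,50),(130,255,255))):
        m=cv2.inRange(hsv,lo,hi);k,l,s,c=cv2.connectedComponentsWithStats(m)
        for i in range(1,k):
            if s[i,4]>8:print(nm,s[i],c[i].round(1))
print(robot.get_state())
E
```

```text
side [0.07095992 0.80428433 0.85876387] [ 0.38746216 -0.69473909 -0.6059791 ]
orange [266 199   7   6  22] [268.4 201.5]
orange [254 205   9   6  28] [257.6 207.6]
orange [348 211  18  11  82] [356.5 216.2]
orange [342 283  23  14 162] [352.4 289.3]
blue [321 221  12   4  29] [326.  222.5]
blue [ 216  347   71   73 3728] [251.5 384.1]
top [0.46189082 0.02562285 1.59889133] [ 0.0299559  -0.02265592 -0.99929443]
orange [275 191   8   4  13] [279.1 192.9]
orange [338 244  12  18 102] [342.9 253.4]
orange [495 267   6   7  37] [497.5 270.1]
orange [251 279  12  13  73] [257.1 285.5]
orange [  0 329   8  12  22] [  3.2 333.8]
orange [  0 362   3  11  13] [  1.2 367.2]
yellow [  30  156   43   39 1082] [ 50.9 174.5]
yellow [265 174   5   3  12] [267.2 175.2]
yellow [307 239   3   3   9] [308. 240.]
blue [ 125  228   49   48 1614] [149.5 251.4]
blue [275 247   4   9  12] [276.5 251.3]
{'t': 0.1, 'joint_positions': array([-1.33712477e+00,  2.21154761e-01,  1.52754090e+00, -1.67748141e-05,
        1.39472486e+00, -1.26121822e-01]), 'joint_vel': array([-0.000856  , -0.00169747, -0.00321024,  0.00040569, -0.00038372,
        0.00083499]), 'tau': array([ 1.36371775e-03, -4.98243785e+01, -3.90546584e+01, -6.99847169e-05,
        5.61607812e-03,  2.13194011e-05]), 'tcp_pos': array([ 0.21989498, -0.58442611,  0.23028062]), 'tcp_rot': array([ 9.83861508e-01,  1.78929311e-01, -5.73675539e-05, -9.12171039e-04]), 'contact_force': array([-0.7103165 ,  0.15399903,  0.27186522]), 'ft_torque': array([-0.01485462, -0.04016811,  0.02880169]), 'grasp_force': 0.0, 'gripper_width': 0.08503288687990403}
```

```bash
sleep 1; ls . pics
```

```text
.:
h.py
pics

pics:
side0.png
top0.png
```

View pics/side0.png

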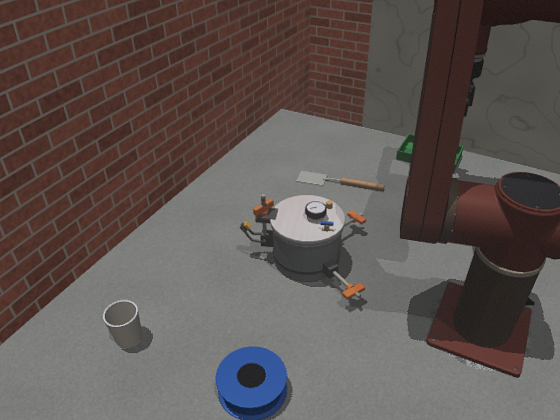

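View pics/top0.png

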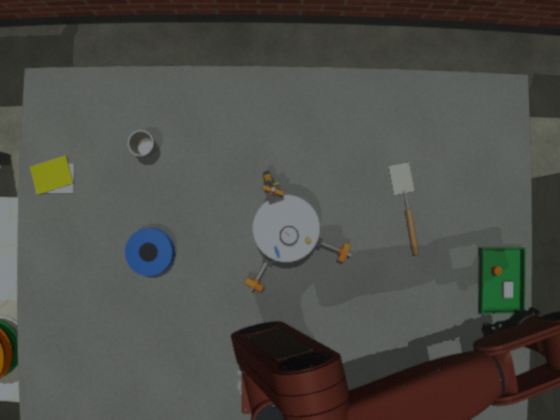

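The side view shows the pot at (307,230), with the upright clamp's nut at (262,207) and the rest at (250,228). In the top view the pot lid is at (286,229) and the clamp at (273,187). Next I'll measure these and enlarge the clamp.

Run:
```python
from h import *
s=cv2.imread('pics/side0.png');t=cv2.imread('pics/top0.png')
a=cv2.resize(s[180:260,225:305],(600,600),interpolation=cv2.INTER_CUBIC)
b=cv2.resize(t[160:220,240:300],(600,600),interpolation=cv2.INTER_CUBIC)
cv2.imwrite('pics/c.png',cv2.resize(np.hstack([a,b]),(800,400)))
hsv=cv2.cvtColor(t,cv2.COLOR_BGR2HSV)
m=cv2.inRange(hsv,(0,0,140),(180,60,255));m[:190]=0;m[270:]=0;m[:,:245]=0;m[:,330:]=0
c=max(cv2.findContours(m,0,2)[0],key=cv2.contourArea);h=cv2.convexHull(c)
P=np.array([plane('top',p[0],.145)[:2] for p in h]);A=np.c_[2*P,np.ones(len(P))]
x=np.linalg.lstsq(A,(P**2).sum(1),rcond=None)[0];C=x[:2];print('lid',C,'r',np.sqrt(x[2]+C@C))
for n,uv,z in(('nutA',(342.9,253.4),.06),('nutB',(257.1,285.5),.06),('nut',(273,188),.175)):
    p=plane('top',uv,z);d=p[:2]-C;print(n,p,np.linalg.norm(d),np.degrees(np.arctan2(d[1],d[0])))
```

```text
lid [ 0.06666639 -0.00391151] r 0.3064635096707095
nutA [ 0.38417583 -0.19161862  0.06      ] 0.36884440791154854 -30.590981121687065
nutB [0.29082812 0.05486029 0.06      ] 0.2317382199268889 14.691408613989752
nut [0.56309791 0.01242718 0.175     ] 0.4967003097139036 1.8850543874972747
```

View pics/c.png

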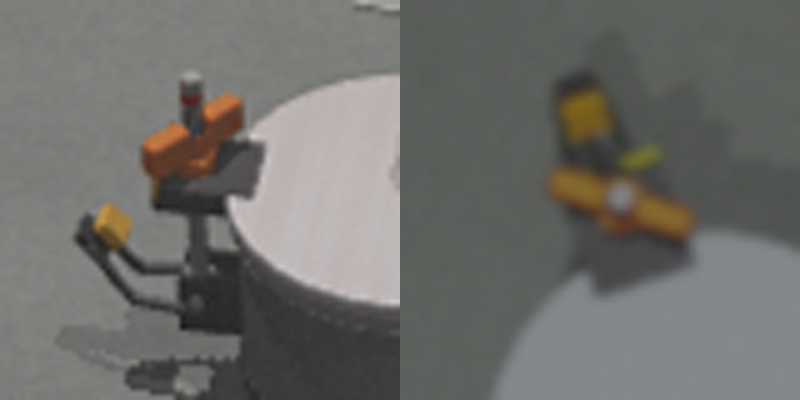

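The crops show the bolt tip at about (263,195) in the side view and (273.1,189.5) in the top view. The wing ends in the top view are at about (262.8,187) and (283.8,193.7).

Run:
```python
from h import *
t=cv2.imread('pics/top0.png');hsv=cv2.cvtColor(t,cv2.COLOR_BGR2HSV)
print(t[225,265],t[180,330])
m=((hsv[:,:,2]>112)&(hsv[:,:,1]<60)).astype(np.uint8)
k,l,st,c=cv2.connectedComponentsWithStats(m);i=l[225,265];print(st[i])
c=max(cv2.findContours((l==i).astype(np.uint8),0,1)[0],key=cv2.contourArea)
P=np.array([plane('top',p[0],.145)[:2] for p in cv2.convexHull(c)]);A=np.c_[2*P,np.ones(len(P))]
x=np.linalg.lstsq(A,(P**2).sum(1),rcond=None)[0];C=x[:2];print('lid',C,'r',np.sqrt(x[2]+C@C))
T,e=tri((263,195),(273.1,189.5));print('tip tri',T,e,'plane',plane('top',(273.1,189.5),.197))
w=[plane('top',u,.173)[:2] for u in((262.8,187),(283.8,193.7))];d=w[1]-w[0];print(w,np.linalg.norm(d),'wing ang',np.degrees(np.arctan2(d[1],d[0])),sum(w)/2)
for n,p in(('A',plane('top',(342.9,253.4),.06)),('B',plane('top',(257.1,285.5),.06)),('tip',plane('top',(273.1,189.5),.197)),('lip',plane('top',(240+241/6.667,160+157/6.667),.149))):
    d=p[:2]-C;print(n,p,np.linalg.norm(d),np.degrees(np.arctan2(d[1],d[0])))
print(proj('top',[[*C,.145]]))
```

```text
[138 135 130] [93 97 94]
[ 252  195   68   67 3050]
lid [ 0.45726118 -0.02310718] r 0.09054278961871255
tip tri [0.55792646 0.01255794 0.19767196] 0.0008736058074576698 plane [0.55759067 0.01233778 0.197     ]
[array([0.56568238, 0.03965653]), array([ 0.54824114, -0.0165392 ])] 0.05884009341930252 wing ang -107.24256887044794 [0.55696176 0.01155867]
A [ 0.38417583 -0.19161862  0.06      ] 0.18367790726203642 -113.4469339101587
B [0.29082812 0.05486029 0.06      ] 0.1837903465031518 154.89872316584513
tip [0.55759067 0.01233778 0.197     ] 0.1064065344565546 19.45757897814774
lip [0.5771388  0.00373035 0.149     ] 0.12284500594285687 12.618982854703177
[[285.67728831 227.79130848]]
```

Call:
move_arm:
  series: "1.4 2.5 0.3 2.2;1.4 2.5 0.3 2.2;1.4 2.5 0.3 2.2;1.4 2.5 0.3 2.2;1.4 2.5 0.3 2.2;1.4 2.5 0.3 2.2;1.4 2.5 0.3 2.2;1.4 2.5 0.3 2.2;1.4 2.5 0.3 2.2;1.4 2.5 0.3 2.2;1.4 2.5 0.3 2.2;1.4 2.5 0.3 2.2"
  claw: 1
  grip_force: 25

```text
t: 1.1
tcp_pos: [0.3883, -0.2835, 0.2671]
tcp_rot: [0.917, 0.4, -0.0, -0.0]
contact_force: [0.4, -0.5, -0.3]
gripper_width: 0.0854
grasp_force: 0.0
```

Call:
move_arm:
  series: "1.4 2.5 0 2.15;1.4 2.5 0 2.15;1.4 2.5 0 2.15;1.4 2.5 0 2.15;1.4 2.5 0 2.15;1.4 2.5 0 2.15;1.4 2.5 0 2.15;1.4 2.5 0 2.15;1.4 2.5 0 2.15;1.4 2.5 0 2.15;1.4 2.5 0 2.15;1.4 2.3 0 2.15"

```text
t: 2.1
tcp_pos: [0.5562, 0.0147, 0.2668]
tcp_rot: [0.804, 0.594, -0.0, -0.0]
contact_force: [1.1, -0.7, 0.4]
gripper_width: 0.0855
grasp_force: 0.0
```

```bash
cat >> h.py <<'E'
def st():
    s=robot.get_state();q=s['tcp_rot'];print('t',round(s['t'],2),'tcp',(s['tcp_pos']*1000).round(1),'psi',round(np.degrees(2*np.arctan2(q[1],q[0]))-90,1),'F',s['contact_force'].round(2),'T',s['ft_torque'].round(2),'w',round(s['gripper_width']*1000,1),'g',round(s['grasp_force'],1),'q6',round(np.degrees(s['joint_positions'][5]),1))
    return s
E
python3 -c "
from h import *
st()"
```

```text
t 2.1 tcp [556.2  14.7 266.8] psi -17.1 F [ 1.08 -0.71  0.38] T [-0.01  0.01 -0.01] w 85.5 g 0.0 q6 10.4
```

Call:
move_arm:
  series: "0.15 -0.2 -1.5 0;0 0 -1.5 0;0 0 -1.5 0;0 0 -1.5 0;0 0 -1.5 0;0 0 -1.5 0;0 0 -1.2 0;0 0 -0.8 0;0 0 -0.4 0;0 0 0 0;0 0 0 0"

```text
t: 3.02
tcp_pos: [0.5578, 0.011, 0.1537]
tcp_rot: [0.805, 0.594, 0.0, 0.0]
contact_force: [1.1, -0.1, 0.6]
gripper_width: 0.0855
grasp_force: 0.0
```

```bash
python3 -c "
from h import *
st()
a=save('side','s1')[170:250,215:315];b=save('top','t1')[160:220,240:300]
cv2.imwrite('pics/c1.png',np.hstack([cv2.resize(a,(450,360),interpolation=2),cv2.resize(b,(350,360),interpolation=2)])[:,:,::-1])"
```

```text
t 3.02 tcp [557.8  11.  153.7] psi -17.2 F [ 1.13 -0.1   0.57] T [ 0.01 -0.01  0.02] w 85.5 g 0.0 q6 10.2
```

View pics/c1.png

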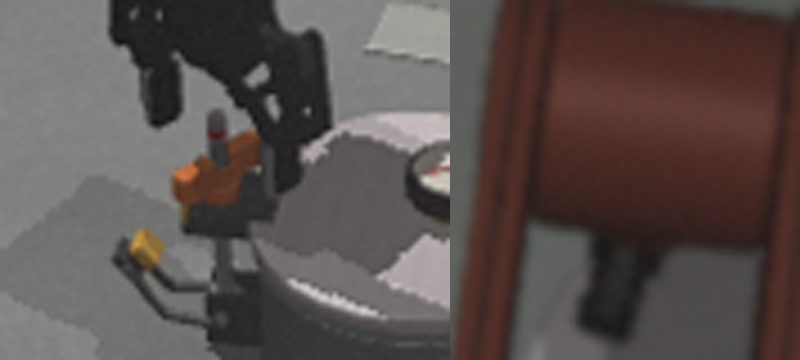

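The fingers straddle the nut, one over the lid and one outside, with the bolt at crop (217,120) between them. Closing now.

Call:
move_arm:
  series: "0 0.1 0 0;0 0 -0.05 0;0 0 0 0;0 0 0 0;0 0 0 0;0 0 0 0;0 0 0 0;0 0 0 0;0 0 0 0;0 0 0 0;0 0 0 0;0 0 0 0"
  claw: -1
  grip_force: 25

```text
t: 4.12
tcp_pos: [0.5574, 0.0121, 0.1528]
tcp_rot: [0.805, 0.594, -0.0, -0.0]
contact_force: [-2.9, 1.0, 3.6]
gripper_width: 0.0114
grasp_force: 28.5
```

```bash
python3 -c "
from h import *
st()"
```

```text
t 4.12 tcp [557.4  12.1 152.8] psi -17.2 F [-2.87  0.95  3.64] T [0.21 0.51 0.04] w 11.4 g 28.5 q6 10.3
```

Call:
move_arm:
  series: "0 0 0.025 5;0 0 0.025 5;0 0 0.025 5;0 0 0.025 5;0 0 0.025 5;0 0 0.025 5;0 0 0.025 5;0 0 0.025 5;0 0 0.025 5;0 0 0.025 5;0 0 0.025 5;0 0 0.025 5"

```text
t: 5.12
tcp_pos: [0.5589, 0.0125, 0.1557]
tcp_rot: [0.398, 0.917, 0.001, 0.001]
contact_force: [4.5, 2.9, -2.7]
gripper_width: 0.0114
grasp_force: 27.8
```

```bash
python3 -c "
from h import *
st()"
```

```text
t 5.12 tcp [558.9  12.5 155.7] psi 43.0 F [ 4.54  2.93 -2.67] T [ 0.58 -0.72 -0.14] w 11.4 g 27.8 q6 -49.9
```

Call:
move_arm:
  series: "0 0 0.03 6;0 0 0.03 6;0 0 0.03 6;0 0 0.03 6;0 0 0.03 6;0 0 0.03 6;0 0 0.03 6;0 0 0.03 6;0 0 0.03 6;0 0 0.03 6;0 0 0.03 6;0 0 0 0"

```text
t: 6.12
tcp_pos: [0.5593, 0.0143, 0.159]
tcp_rot: [-0.166, 0.986, 0.002, 0.002]
contact_force: [6.8, 9.2, -3.1]
gripper_width: 0.011
grasp_force: 27.7
```

```bash
python3 -c "
from h import *
st()"
```

```text
t 6.12 tcp [559.3  14.3 159. ] psi 109.1 F [ 6.79  9.18 -3.11] T [ 1.63 -0.97  0.07] w 11.0 g 27.7 q6 -116.0
```

Call:
move_arm:
  series: "0.05 0.1 0 0;0.05 0.1 0 0;0 0 0.03 6;0 0 0.03 6;0 0 0.03 6;0 0 0.03 6;0 0 0.03 6;0 0 0.02 4;0 0 0 0"

```text
t: 6.87
tcp_pos: [0.5587, 0.0154, 0.1606]
tcp_rot: [-0.446, 0.895, 0.001, 0.001]
contact_force: [0.2, 5.3, 0.6]
gripper_width: 0.0113
grasp_force: 28.1
```

```bash
python3 -c "
from h import *
st()"
```

```text
t 6.87 tcp [558.7  15.4 160.6] psi 143.0 F [0.24 5.35 0.61] T [ 1.09 -0.02  0.09] w 11.3 g 28.1 q6 -149.7
```

Call:
move_arm:
  series: "0 0 0 0;0 0 0 0;0 0 0 0;0 0 0 0;0 0 0 0;0 0 1.4 0;0 0 2 0;0 0 2 0;0 0 2 0;0 0 1 0;0 0 0 0"
  claw: 1

```text
t: 7.78
tcp_pos: [0.5602, 0.0137, 0.2479]
tcp_rot: [-0.445, 0.896, -0.002, 0.002]
contact_force: [-1.1, -0.5, -0.4]
gripper_width: 0.0856
grasp_force: 0.0
```

Call:
move_arm:
  series: "-0.9 -0.4 0 -6;-0.9 -0.4 0 -6;-0.9 -0.4 0 -6;-0.1 0 0 -6;0 0 0 -6;0 0 0 -3;0 0 0 0;0 0 0 0;0 0 0 0;0 0 0 0;0 0 0 0;0 0 0 0"
  claw: -1

```text
t: 8.78
tcp_pos: [0.5306, 0.002, 0.2447]
tcp_rot: [-0.172, 0.985, -0.0, -0.0]
contact_force: [-0.3, -0.5, 0.3]
gripper_width: -0.0002
grasp_force: 0.0
```

```bash
python3 -c "
from h import *
st()
a=save('side','s2')[170:250,215:315];b=save('top','t2')[160:220,240:300]
cv2.imwrite('pics/c2.png',np.hstack([cv2.resize(a,(450,360),interpolation=2),cv2.resize(b,(350,360),interpolation=2)])[:,:,::-1])"
```

```text
t 8.78 tcp [530.6   2.  244.7] psi 109.8 F [-0.25 -0.47  0.31] T [-0.    0.02 -0.03] w -0.2 g 0.0 q6 -118.1
```

View pics/c2.png

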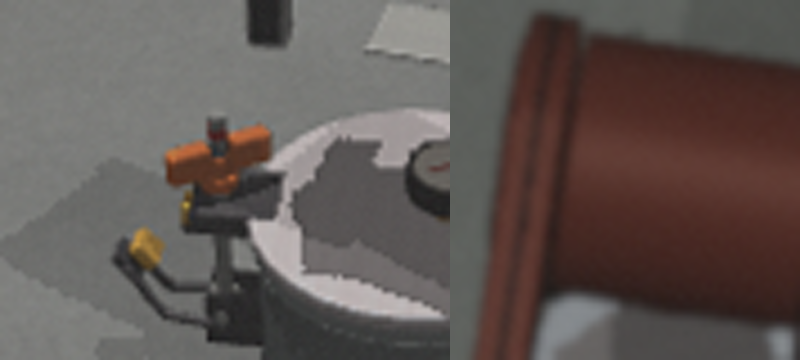

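The nut has risen with the bolt still upright (tip at crop (217,120)), and the shut fingers hang on the pot side at (268,40). I'll push on the bolt tip, offset sideways to miss the inner wing.

Call:
move_arm:
  series: "-0.2 0.6 -1 0;-0.2 0.6 -1.5 0;0 0 -1.5 0;0 0 -1.2 0;0 0 -0.6 0;0 0 0 0;0.28 0.1 0 0;0.28 0.1 0 0;0.28 0.1 0 0;0.28 0.1 0 0;0 0 0 0"

```text
t: 9.8
tcp_pos: [0.5387, 0.0181, 0.1875]
tcp_rot: [-0.172, 0.985, -0.0, 0.001]
contact_force: [-0.1, -0.8, -0.4]
gripper_width: 0.0001
grasp_force: 0.0
```

Call:
move_arm:
  series: "0.09 0.03 0 0;0.09 0.03 0 0;0 0 0 0;0 0 0 0"

```text
t: 10.13
tcp_pos: [0.5395, 0.0186, 0.1868]
tcp_rot: [-0.172, 0.985, 0.0, -0.0]
contact_force: [0.8, 1.0, 0.9]
gripper_width: 0.0001
grasp_force: 0.0
```

Call:
move_arm:
  series: "0.09 0.03 0 0;0.09 0.03 0 0;0 0 0 0;0 0 0 0"

```text
t: 10.47
tcp_pos: [0.5412, 0.0193, 0.1867]
tcp_rot: [-0.172, 0.985, 0.0, -0.0]
contact_force: [-1.5, 1.1, 0.4]
gripper_width: 0.0004
grasp_force: 0.5
```

Call:
move_arm:
  series: "0.09 0.03 0 0;0.09 0.03 0 0;0 0 0 0;0 0 0 0"

```text
t: 10.8
tcp_pos: [0.5429, 0.02, 0.1867]
tcp_rot: [-0.172, 0.985, 0.0, -0.0]
contact_force: [-0.7, 0.7, 0.9]
gripper_width: -0.0
grasp_force: 1.2
```

Call:
move_arm:
  series: "0.09 0.03 0 0;0.09 0.03 0 0;0 0 0 0;0 0 0 0"

```text
t: 11.13
tcp_pos: [0.545, 0.0206, 0.1867]
tcp_rot: [-0.172, 0.985, 0.0, -0.0]
contact_force: [-2.1, 0.4, 0.7]
gripper_width: -0.0001
grasp_force: 1.3
```

Call:
move_arm:
  series: "0.09 0.03 0 0;0.09 0.03 0 0;0 0 0 0;0 0 0 0"

```text
t: 11.47
tcp_pos: [0.5468, 0.0211, 0.1867]
tcp_rot: [-0.172, 0.985, 0.0, -0.0]
contact_force: [-2.7, 1.7, -0.4]
gripper_width: 0.0002
grasp_force: 1.4
```

Call:
move_arm:
  series: "0.09 0.03 0 0;0.09 0.03 0 0;0 0 0 0;0 0 0 0"

```text
t: 11.8
tcp_pos: [0.5486, 0.0217, 0.1867]
tcp_rot: [-0.172, 0.985, 0.0, -0.0]
contact_force: [-2.5, 1.4, -0.0]
gripper_width: 0.0
grasp_force: 1.5
```

Call:
move_arm:
  series: "0.09 0.03 0 0;0 0 0 0;0 0 0 0"

```text
t: 12.05
tcp_pos: [0.5494, 0.022, 0.1867]
tcp_rot: [-0.172, 0.985, 0.0, -0.0]
contact_force: [-2.5, 1.1, -0.2]
gripper_width: -0.0003
grasp_force: 1.7
```

Call:
move_arm:
  series: "0.09 0.03 0 0;0 0 0 0;0 0 0 0"

```text
t: 12.3
tcp_pos: [0.5503, 0.0223, 0.1867]
tcp_rot: [-0.172, 0.985, 0.0, -0.0]
contact_force: [-3.1, 1.3, -0.9]
gripper_width: -0.0002
grasp_force: 1.7
```

Call:
move_arm:
  series: "0.09 0.03 0 0;0 0 0 0;0 0 0 0"

```text
t: 12.55
tcp_pos: [0.5512, 0.0226, 0.1867]
tcp_rot: [-0.172, 0.985, 0.0, -0.0]
contact_force: [-2.6, 1.5, -1.6]
gripper_width: 0.0003
grasp_force: 1.8
```

Call:
move_arm:
  series: "0.09 0.03 0 0;0.09 0.03 0 0;0 0 0 0"

```text
t: 12.8
tcp_pos: [0.553, 0.0232, 0.1866]
tcp_rot: [-0.172, 0.985, 0.0, -0.0]
contact_force: [-3.6, 1.4, -1.7]
gripper_width: 0.0001
grasp_force: 1.9
```

Call:
move_arm:
  series: "0.09 0.03 0 0;0.09 0.03 0 0;0 0 0 0"

```text
t: 13.05
tcp_pos: [0.5548, 0.0238, 0.1866]
tcp_rot: [-0.172, 0.985, 0.0, -0.0]
contact_force: [-2.5, 2.4, -1.7]
gripper_width: -0.0002
grasp_force: 2.0
```

Call:
move_arm:
  series: "0.09 0.03 0 0;0.09 0.03 0 0;0 0 0 0"

```text
t: 13.3
tcp_pos: [0.5566, 0.0245, 0.1866]
tcp_rot: [-0.172, 0.985, 0.0, -0.0]
contact_force: [-3.6, 2.6, -1.7]
gripper_width: -0.0003
grasp_force: 2.1
```

```bash
python3 -c "
from h import *
st()
a=save('side','s3')[170:250,215:315]
cv2.imwrite('pics/c3.png',cv2.resize(a,(750,600),interpolation=2)[:,:,::-1])"
```

```text
t 13.3 tcp [556.6  24.5 186.6] psi 109.8 F [-3.58  2.58 -1.73] T [0.51 0.56 0.04] w -0.3 g 2.1 q6 -115.4
```

View pics/c3.png

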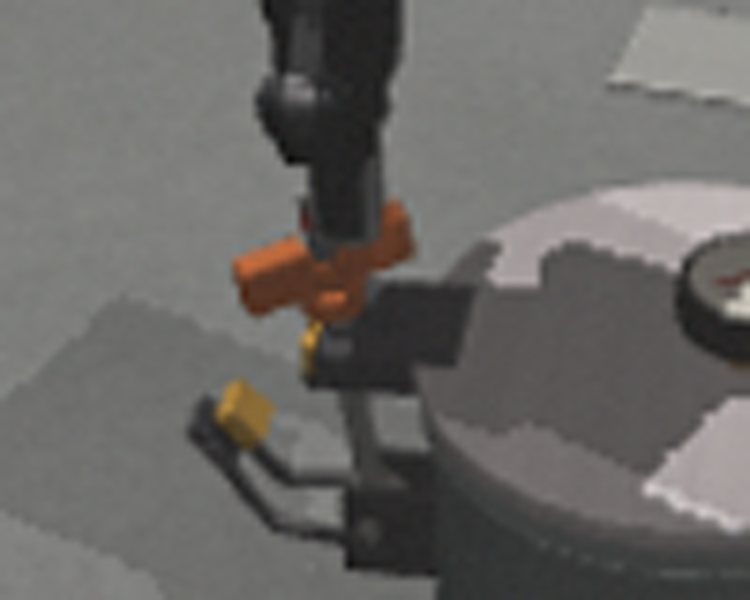

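The bolt has left the slot: the flange is beyond the lip at crop (312,345), and the force is only the hinge's drag. I'll follow the arc outward.

Call:
move_arm:
  series: "0.33 0.12 -0.03 0;0.33 0.12 -0.03 0;0.33 0.12 -0.03 0;0.38 0.14 -0.09 0;0.38 0.14 -0.09 0;0.38 0.14 -0.09 0;0 0 0 0"

```text
t: 13.93
tcp_pos: [0.5787, 0.0326, 0.1831]
tcp_rot: [-0.172, 0.985, 0.0, 0.0]
contact_force: [-2.8, 2.8, -1.8]
gripper_width: -0.0001
grasp_force: 2.1
```

Call:
move_arm:
  series: "0.36 0.13 -0.12 0;0.36 0.13 -0.12 0;0.36 0.13 -0.12 0;0.35 0.13 -0.16 0;0.35 0.13 -0.16 0;0.35 0.13 -0.16 0;0 0 0 0"

```text
t: 14.52
tcp_pos: [0.5999, 0.0403, 0.1748]
tcp_rot: [-0.172, 0.985, 0.0, 0.0]
contact_force: [-2.6, 3.8, -0.4]
gripper_width: 0.0002
grasp_force: 2.2
```

```bash
python3 -c "
from h import *
st()
a=save('side','s4')[170:260,205:317]
cv2.imwrite('pics/c4.png',cv2.resize(a,(750,600),interpolation=2)[:,:,::-1])"
```

```text
t 14.52 tcp [599.9  40.3 174.8] psi 109.8 F [-2.65  3.79 -0.45] T [0.65 0.42 0.03] w 0.2 g 2.2 q6 -113.5
```

View pics/c4.png

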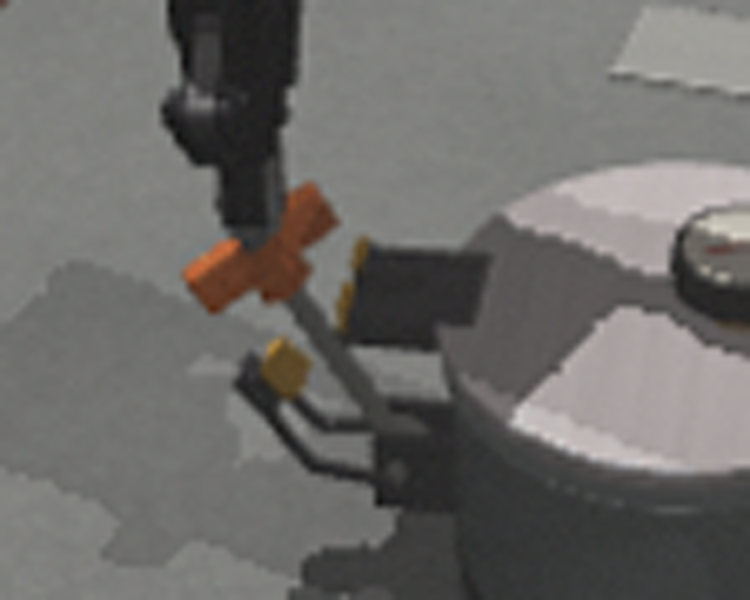

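The bolt leans about 0.5 rad towards the yellow pad at (283,368). The sideways force suggests only the finger's corner touches, so I'll recentre it by 4 mm.

Call:
move_arm:
  series: "-0.4 -0.15 0.1 0;-0.4 -0.15 0.1 0;0.14 -0.38 0 0;0 0 0 0;0.18 0.07 -0.1 0;0 0 0 0;0 0 0 0"

```text
t: 15.15
tcp_pos: [0.5946, 0.0337, 0.1758]
tcp_rot: [-0.172, 0.985, -0.0, 0.0]
contact_force: [-0.1, -0.2, -0.3]
gripper_width: -0.0002
grasp_force: 0.0
```

Call:
move_arm:
  series: "0.18 0.07 -0.1 0;0 0 0 0;0 0 0 0"

```text
t: 15.4
tcp_pos: [0.5963, 0.0346, 0.1746]
tcp_rot: [-0.172, 0.985, 0.0, -0.0]
contact_force: [-0.4, -0.6, -0.4]
gripper_width: -0.0001
grasp_force: 0.0
```

Call:
move_arm:
  series: "0.18 0.07 -0.1 0;0 0 0 0;0 0 0 0"

```text
t: 15.65
tcp_pos: [0.598, 0.0353, 0.1737]
tcp_rot: [-0.172, 0.985, -0.0, -0.0]
contact_force: [-0.6, -0.8, -0.1]
gripper_width: 0.0002
grasp_force: 0.6
```

Call:
move_arm:
  series: "0.18 0.07 -0.1 0;0 0 0 0;0 0 0 0"

```text
t: 15.9
tcp_pos: [0.5999, 0.0359, 0.1727]
tcp_rot: [-0.172, 0.985, -0.0, -0.0]
contact_force: [-1.1, 0.1, 1.7]
gripper_width: -0.0002
grasp_force: 0.7
```

Call:
move_arm:
  series: "0.17 0.06 -0.1 0;0.17 0.06 -0.1 0;0.17 0.06 -0.1 0;0.17 0.06 -0.1 0;0 0 0 0"

```text
t: 16.32
tcp_pos: [0.6069, 0.0385, 0.1685]
tcp_rot: [-0.172, 0.985, 0.0, -0.0]
contact_force: [-0.8, 0.5, 0.6]
gripper_width: 0.0003
grasp_force: 0.6
```

Call:
move_arm:
  series: "0.16 0.06 -0.11 0;0.16 0.06 -0.11 0;0 0 0 0"

```text
t: 16.57
tcp_pos: [0.6101, 0.0396, 0.1664]
tcp_rot: [-0.172, 0.985, 0.0, 0.0]
contact_force: [0.4, -1.2, 0.6]
gripper_width: 0.0003
grasp_force: 0.7
```

Call:
move_arm:
  series: "0.16 0.06 -0.12 0;0.16 0.06 -0.12 0;0 0 0 0"

```text
t: 16.82
tcp_pos: [0.6132, 0.0408, 0.1639]
tcp_rot: [-0.172, 0.985, 0.0, 0.0]
contact_force: [-0.4, 0.2, 0.5]
gripper_width: 0.0
grasp_force: 0.6
```

```bash
python3 -c "
from h import *
st()
a=save('side','s5')[170:260,205:317]
cv2.imwrite('pics/c5.png',cv2.resize(a,(750,600),interpolation=2)[:,:,::-1])"
```

```text
t 16.82 tcp [613.2  40.8 163.9] psi 109.8 F [-0.44  0.2   0.55] T [-0.11  0.14 -0.  ] w 0.0 g 0.6 q6 -113.4
```

View pics/c5.png

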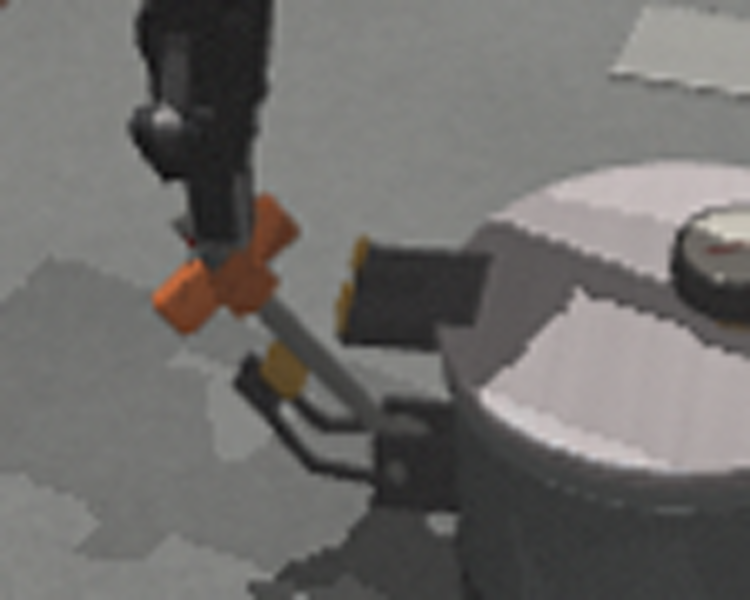

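The bolt moves with the finger and is almost on the pad at (283,370). From here I'll take small steps.

Call:
move_arm:
  series: "0.14 0.05 -0.11 0;0 0 0 0;0 0 0 0"

```text
t: 17.12
tcp_pos: [0.6146, 0.0413, 0.1631]
tcp_rot: [-0.172, 0.985, -0.0, 0.0]
contact_force: [0.1, -0.3, 0.3]
gripper_width: -0.0
grasp_force: 0.5
```

Call:
move_arm:
  series: "0.14 0.05 -0.11 0;0 0 0 0;0 0 0 0"

```text
t: 17.37
tcp_pos: [0.6159, 0.0418, 0.162]
tcp_rot: [-0.172, 0.985, -0.0, 0.0]
contact_force: [-1.5, -0.3, 0.9]
gripper_width: -0.0004
grasp_force: 0.6
```

Call:
move_arm:
  series: "0.14 0.05 -0.11 0;0 0 0 0;0 0 0 0"

```text
t: 17.62
tcp_pos: [0.6173, 0.0423, 0.1608]
tcp_rot: [-0.172, 0.985, 0.0, 0.0]
contact_force: [-1.3, 1.0, 0.8]
gripper_width: 0.0001
grasp_force: 0.6
```

Call:
move_arm:
  series: "0.14 0.05 -0.11 0;0 0 0 0;0 0 0 0"

```text
t: 17.87
tcp_pos: [0.6187, 0.0427, 0.1597]
tcp_rot: [-0.172, 0.985, 0.0, -0.0]
contact_force: [-1.0, -1.1, -1.0]
gripper_width: 0.0
grasp_force: 0.5
```

Call:
move_arm:
  series: "0.14 0.05 -0.12 0;0 0 0 0;0 0 0 0"

```text
t: 18.12
tcp_pos: [0.6201, 0.0433, 0.1585]
tcp_rot: [-0.172, 0.985, 0.0, 0.0]
contact_force: [-0.6, -1.0, 0.7]
gripper_width: -0.0001
grasp_force: 0.5
```

Call:
move_arm:
  series: "0.14 0.05 -0.12 0;0 0 0 0;0 0 0 0"

```text
t: 18.37
tcp_pos: [0.6215, 0.0437, 0.1574]
tcp_rot: [-0.172, 0.985, -0.0, -0.0]
contact_force: [-0.8, -0.3, 1.0]
gripper_width: 0.0001
grasp_force: 0.9
```

Call:
move_arm:
  series: "0.14 0.05 -0.12 0;0 0 0 0;0 0 0 0"

```text
t: 18.62
tcp_pos: [0.6228, 0.0442, 0.1562]
tcp_rot: [-0.172, 0.985, -0.0, -0.0]
contact_force: [-2.9, -0.6, 0.9]
gripper_width: 0.0001
grasp_force: 1.4
```

```bash
python3 -c "
from h import *
for i in range(6): s=st();a=read_camera('side')
a=a[170:260,205:317];cv2.imwrite('pics/c6.png',cv2.resize(a,(750,600),interpolation=2)[:,:,::-1])"
```

```text
t 18.62 tcp [622.8  44.2 156.2] psi 109.8 F [-2.89 -0.59  0.91] T [-0.09  0.41 -0.02] w 0.1 g 1.4 q6 -113.0
t 18.67 tcp [622.8  44.3 156.1] psi 109.8 F [-2.72 -0.73  0.94] T [-0.14  0.49  0.03] w 0.1 g 1.4 q6 -113.0
t 18.72 tcp [622.8  44.2 156.1] psi 109.8 F [-2.71 -0.26  1.63] T [-0.08  0.4   0.01] w -0.2 g 1.4 q6 -113.0
t 18.77 tcp [622.8  44.2 156.1] psi 109.8 F [-3.56 -0.3   1.99] T [-0.12  0.46 -0.03] w -0.1 g 1.4 q6 -113.0
t 18.82 tcp [622.8  44.2 156.2] psi 109.8 F [-1.81 -1.35  1.39] T [-0.12  0.4   0.01] w -0.0 g 1.4 q6 -113.0
t 18.87 tcp [622.8  44.2 156.2] psi 109.8 F [-2.97  0.19  0.61] T [-0.16  0.4  -0.  ] w -0.1 g 1.4 q6 -113.0
```

View pics/c6.png

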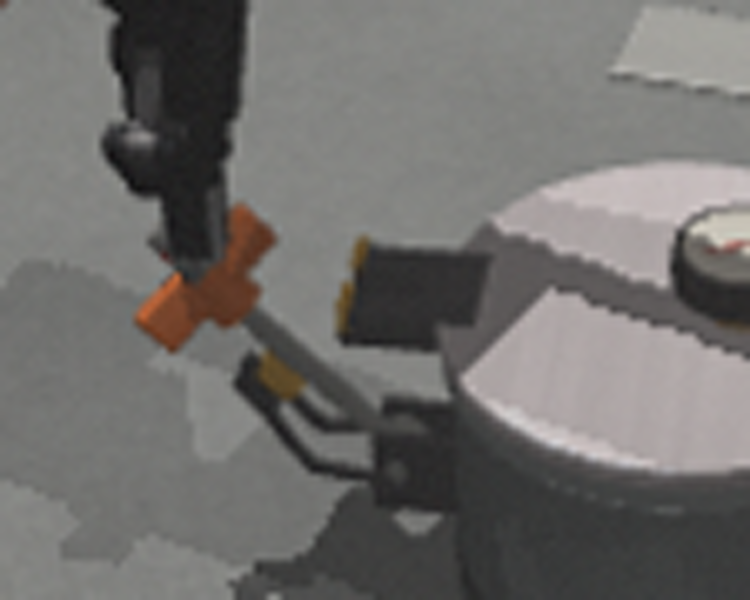

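The bolt lies on the pad at (283,372), and the force has risen from about 1 to 3 N. One more small step to confirm contact.

Call:
move_arm:
  series: "0.09 0.03 -0.08 0;0 0 0 0;0 0 0 0"

```text
t: 19.17
tcp_pos: [0.6236, 0.0445, 0.1554]
tcp_rot: [-0.172, 0.985, -0.0, -0.0]
contact_force: [-4.3, -0.5, 2.7]
gripper_width: 0.0001
grasp_force: 2.0
```

```bash
python3 -c "
from h import *
for i in range(4): s=st();a=read_camera('side')"
```

```text
t 19.17 tcp [623.6  44.5 155.4] psi 109.8 F [-4.31 -0.52  2.71] T [-0.1   0.66  0.07] w 0.1 g 2.0 q6 -112.9
t 19.22 tcp [623.6  44.5 155.4] psi 109.8 F [-4.32 -0.98  1.84] T [-0.15  0.61 -0.05] w -0.2 g 2.0 q6 -113.0
t 19.27 tcp [623.7  44.5 155.4] psi 109.8 F [-4.29 -0.7   1.05] T [-0.18  0.6  -0.01] w 0.3 g 2.0 q6 -113.0
t 19.32 tcp [623.7  44.5 155.4] psi 109.8 F [-3.89 -0.81  2.32] T [-0.19  0.59 -0.01] w -0.2 g 2.1 q6 -113.0
```

Call:
move_arm:
  series: "-0.05 -0.02 0.1 0;-0.05 -0.02 0.3 0;-0.1 -0.03 0.8 0;0 0 1.5 0;0 0 2 0;0 0 2 0;0 0 2 0;0 0 0 0;0 0 0 0;0 0 0 0;0 0 0 0;0 0 0 0"

```text
t: 20.37
tcp_pos: [0.621, 0.0439, 0.2408]
tcp_rot: [-0.172, 0.985, 0.0, -0.001]
contact_force: [-0.4, -0.0, -0.2]
gripper_width: -0.0001
grasp_force: 0.0
```

```bash
python3 -c "
from h import *
st()
a=save('side','s7')[170:260,205:317]
cv2.imwrite('pics/c7.png',cv2.resize(a,(750,600),interpolation=2)[:,:,::-1])"
```

```text
t 20.37 tcp [621.   43.9 240.8] psi 109.8 F [-0.45 -0.03 -0.17] T [ 0.03 -0.03  0.03] w -0.1 g 0.0 q6 -113.0
```

View pics/c7.png

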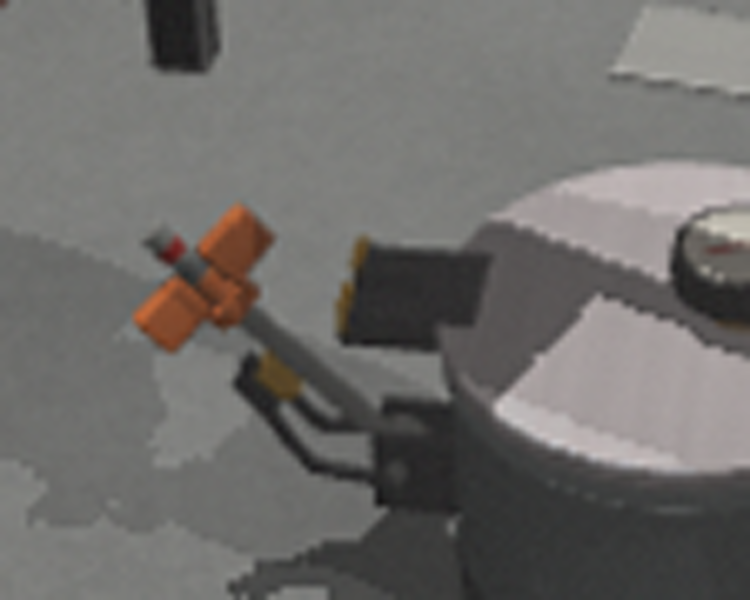

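The bolt rests on the pad at (278,375), the nut at (215,280) is below the red band at (172,248), and the gripper is clear. Handing in.

```bash
python3 -c "
from h import *
print(ticket.hand_in())"
```

```text
the job is handed in; nothing more can be done
None
```

I handed the job in at about 20 s: the eyebolt is out of the slot and resting on its pad, the nut is below the red band and the gripper is clear; no verdict came back.

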